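Seat a pine block in a dowel-drilling jig and lock the toggle clamp

ROBOT

A 6-joint arm with a two-finger parallel gripper is mounted at the origin on a cart in front of the work surface, level with it; the furniture and walls round the work are solid. World frame = base frame: x ahead of the robot, y to its left, z up, the work surface at z = 0. Lengths are in m, angles in rad, forces in N, time in s.
With the tool pointing down it reaches from about 0.3 to 0.875 m from the base axis. Payload 6.4 kg.
Tool frame: the origin (TCP) lies midway between the tips of the shut fingers; the grasp point (between the pads) lies 19 mm behind it (grasp_offset is the distance from the TCP to the grasp point, in m); z points along the fingers, y is the line along which they close (so a half turn about z gives the same grasp; the last joint's range is limited). The gripper opens to 85 mm and grips with 20 to 120 N. Pads are 22 mm wide; open, the fingers measure 114 mm over their backs; the gripper's body (76 mm by 85 mm) begins 54 mm behind the grasp point. The pads swing forward as they close: fully open they stand 13 mm farther back than shut.
Start: joints at [1.027, 0.181, 1.607, -0, 1.354, -0.206], TCP at [0.191, 0.543, 0.199] pointing down, gripper open.
Joint ranges: [-2.99, 2.99], [-0.89, 2.07], [0.3, 2.58], [-1.14, 4.28], [0, 2.63], [-3.12, 3.12]. Speed limits (rad/s): [2.57, 2.57, 3.01, 3.14, 3.14, 3.14].

INTERFACE

Orientations are given as a unit quaternion [w, x, y, z].
In Python, from bench import * gives the robot as it stands. The module is installed in compiled form; this text tells all that it offers.
- The arm moves only by the tool servo_tool, never from a script. Its argument "commands" is text: rows parted by semicolons, each of 7 numbers parted by spaces: the turn, a rotation vector about the tool's x, y, z in rad, then the shift along the tool's x, y, z in mm, then the opening, from 0 (shut) to 1 (fully open). In form: wx wy wz dx dy dz claw; .... A call has 1 to 5 rows; each row shifts and turns the commanded pose from where the row before left it, along the tool's axes as they then stand; what a row does not reach is not made up. A row lasts 1/8 s, in which the tool goes at most 62.5 mm and 10.7 degrees, less where a joint would pass 70% of its speed; a pose out of reach is approached as far as the arm can. A call with a gripper value outside its range is refused whole. The fingers move at their own pace and stop on an object; the grip force is fixed at half the most. Time passes only in rows, so rows that do not move let the fingers close. It gives the time, the measured TCP pose, the force, the opening and the grip force at its end, in the units of the state.
- get_obs(): the state, without advancing time (a new reading comes with each control period).
- camera(name): name is "scene" or "top" or "wrist"; returns the picture (480x640x3 uint8, blue, green, red); there is no depth.
- calibration(name): a dict with "fx", "fy", "cx", "cy" (pixels), "R" (3x3) and "t" (3): a world point X has camera coordinates R X + t. Camera axes: x right, y down, z forward; pixel columns grow to the right and rows downward; lengths in m; the calibration is good to about 2 mm. A picture is of the moment at which its call begins: read the wrist's pose just before it. calibration takes no time and is no camera call; for the wrist camera it gives the pose at the moment of the call.
- hand_in(): hands the job in; it is judged then, once.
The state is a dict: "time_s": time; "q": joint angles; "dq": joint speeds; "joint_efforts": joint torques, N m; "eef_pos": TCP position; "eef_rot": TCP orientation; "wrist_force": force on the tool from outside, world axes, zero at the start; "torque": the same for the moment, N m; "opening": opening from 0.0 (shut) to 1.0 (fully open); "grasp_force": force on a finger pad.
Only numpy, scipy, OpenCV 4.12 (cv2) and the standard library are available. Lean on these libraries where they do the work, as an engineer would, in place of code of your own. Each camera call takes 0.05 s, during which the arm holds its last target. There are 200 camera calls.

TASK

A pine block lies loose in the dowel-drilling jig. Without grasping or lifting it, push it with the fingertips along the board until it sits fully home, flat against the long back fence and with its end against the end stop that carries the drill bushings; then push the toggle clamp's lever over and down past its dead point until it snaps into lock, with the rubber foot pressing on the block. Leave the tools and other things lying around where they are.

Things in the scene. Friction and masses are not known exactly. Their poses are not given: they have to be found in the camera images.
- pine_block: the workpiece: a plain pine block 38 x 120 x 38 mm (x, y, z of its own axes: y along its length), loose, 0.06 to 0.13 kg, lying flat on the jig's board. Origin at the centre of its underside
- jig: the drilling jig, fixed to the worktop: pale wooden board, 15 mm thick, spanning x -90 to 115, y -150 to 95 mm, with back fence, end stop and, behind the fence, a steel toggle clamp. Origin on the worktop, in the plane of the fence's front face (x = 0) and on the clamp's centre line (y = 0). +x runs from the block through the fence to the clamp, away from the robot; +y along the fence to the end stop
- jig_corner (a point): inner corner, on the board's top (15 mm above the worktop), of fence and end stop, at jig x 0, y 60; axes as the jig's. Home: block axes parallel to these, its origin 19 mm back (-x) and 60 mm back (-y) of this point. Fence: jig x 0 to 14, y -120 to 85, 26 mm high above the board; end stop: x -50 to 0, y 60 to 84, 38 mm high, two steel bushings in its outer face
- lever (a joint): lever angle, rad: 0 open (lever stands up, 73 degrees above level, leaning to jig +x); grows as it is pushed over to +x and down; dead point about 1.01; locked at its stop 1.17 (lever 6 degrees above level, pointing to +x). Light friction (stays where left) to 0.75, where the foot meets the block; then about 7 to 10 N at the grip, easing to the dead point, from 1.05 it snaps on by itself
- lever_pivot (a point): the lever's pivot axis (along the jig's y), at jig x 78, y 0, 70 mm above the worktop. The clamp stands on a wooden riser, jig x 20 to 100, y -28 to 28, 24 mm high above the board
- lever_grip (a point): middle of the black grip's upper face (the face to push: towards the robot when open, up when locked), 90 mm from the pivot along the lever and 6.5 mm off its centre line. The grip is 22 mm wide, 13 mm thick and reaches from 42 to 114 mm from the pivot. The point's x axis runs along the lever away from the pivot, its z axis out of the upper face
- clamp_foot: rubber foot, 16 mm across, sprung on the end of the clamp's hold-down arm (14 mm wide, 72 mm long, pivot at jig x 36, y 0, 70 mm above the worktop). The arm stands up while open and swings down to -x over the fence as the lever closes; the foot then presses on the middle of the seated block's top. Origin on the arm's centre line, 22 mm above the foot's underside
- short_offcut: bystander, not to be moved: a shorter, wider pine offcut 45 x 90 x 30 mm on the worktop left of the jig. Origin at the centre of its underside
- card_box: bystander: small plain white box 34 x 66 x 20 mm on the jig's board behind the fence on the end-stop side
- glue_tube: bystander: white glue bottle 26 x 96 x 26 mm lying on the jig's board behind the fence on the other side
- pliers: bystander: pliers 52 x 169 x 16 mm lying on the worktop to the right of the jig
- cutter: bystander: snap-off cutter 19 x 140 x 14 mm lying on the worktop left of the jig, beside the clamp
- screw_jar: bystander: screw jar with green lid, 54 mm wide, 62 mm high, on the worktop right of the jig, beyond the pliers
Things that resemble listed ones, but are neither listed nor needed, are in the scene too. Leave any pink or turquoise look-alike of the pine_block alone.

How it is judged:
By the outcome, as a careful person would: the job done as asked, in the order asked, and still so for the second after the job is handed in, with the robot touching nothing.
It also fails if it takes over 51 s, if anything falls off the work surface, if the arm or the gripper's body presses on something with over 40 N, if the wrist force passes 120 N, or if a joint passes its speed limit or range.

## Working session

There is one attempt and no reset: what is moved stays moved. The work goes in short steps, Python scripts to look and compute and a tool call to move; the robot and the scene stay as the last step left them, time stands still between calls to the robot, and variables do not carry over. Pictures are saved under pics/ and viewed, at most 10 in all, crops included, and the job is handed in when it is done.

Besides the shell and the picture viewer there is one more tool, called after "Call:" by a JSON object that holds its "fn" and its "kwargs", one argument or row to a line. servo_tool: Moves the arm, as the interface text tells. Its arguments: {"type":"object","properties":{"commands":{"type":"string"}},"required":["commands"]}

```bash
mkdir -p pics; python3 - <<'E'
from bench import *
import cv2
for n in ("scene","top"):
    cv2.imwrite(f"pics/{n}0.png",camera(n)); c=calibration(n); print(n,c)
o=get_obs(); print(o)
E
```

```text
scene {'fx': 475.3766900123178, 'fy': 475.3766900123178, 'cx': 318.94697005562335, 'cy': 232.88264502448487, 'R': array([[ 0.68426289, -0.72914796,  0.01129401],
       [-0.55811353, -0.53359955, -0.63543749],
       [ 0.46935443,  0.42850296, -0.77206971]]), 't': array([-0.40899456,  0.33663721,  1.0075033 ])}
top {'fx': 453.70730205315317, 'fy': 453.70730205315317, 'cx': 321.2555635868084, 'cy': 236.28032456929742, 'R': array([[ 0.01325105, -0.99989233,  0.00630454],
       [-0.99764587, -0.01364503, -0.06720515],
       [ 0.06728394, -0.00539916, -0.99771926]]), 't': array([-0.09795629,  0.55232631,  1.24858314])}
{'time_s': 0.1, 'q': array([ 1.02672221e+00,  1.81497388e-01,  1.60788310e+00, -4.79660687e-07,
        1.35385779e+00, -2.06304923e-01]), 'dq': array([-0.00082325, -0.0013221 , -0.00250904, -0.00078694, -0.00131645,
       -0.00042619]), 'joint_efforts': array([ 1.48064846e-03, -4.45880198e+01, -3.52237844e+01, -3.10562227e-04,
        4.18884694e-03, -5.93820502e-06]), 'eef_pos': array([0.19023709, 0.5420283 , 0.19776913]), 'eef_rot': array([-3.01299657e-04,  1.68082813e-01,  9.85772535e-01, -7.65658986e-04]), 'wrist_force': array([ 0.45788634,  0.28073402, -0.03531742]), 'torque': array([ 0.00535136, -0.04008407, -0.00871431]), 'grasp_force': 0.0, 'opening': 1.0018656787630325}
```

View pics/scene0.png

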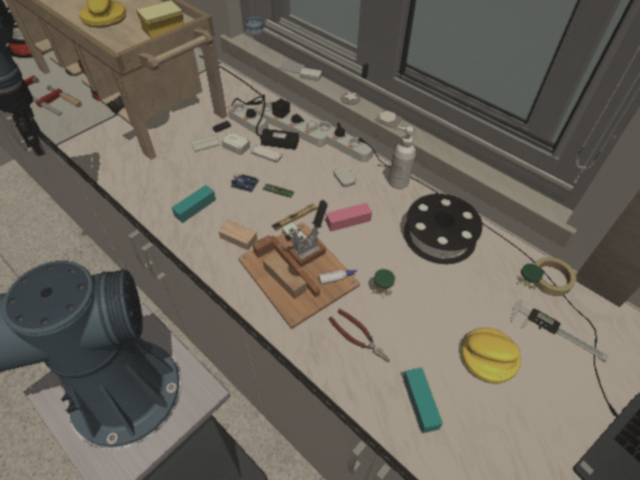

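View pics/top0.png

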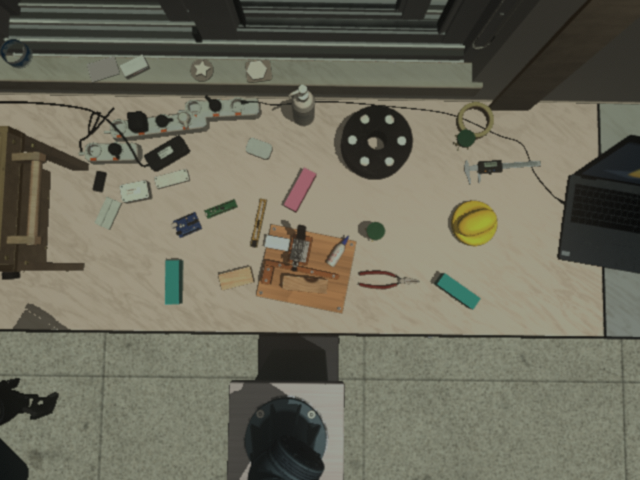

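The jig's board spans about (257–355, 225–312) in the top view, with the block near (303, 283), the fence at row ~270 and the lever near (300, 240). I'll enlarge that area of both views.

```bash
python3 - <<'E'
import cv2,numpy as np
a=cv2.imread("pics/top0.png")[220:320,250:365]; b=cv2.imread("pics/scene0.png")[195:325,235:365]
a=cv2.resize(a,(400*115//100,400),interpolation=cv2.INTER_CUBIC); 
cv2.imwrite("pics/ct.png",cv2.resize(cv2.imread("pics/top0.png")[220:320,250:365],None,fx=6,fy=6,interpolation=2))
cv2.imwrite("pics/cs.png",cv2.resize(b,None,fx=4.6,fy=4.6,interpolation=2))
E
```

```text
(no output)
```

View pics/ct.png

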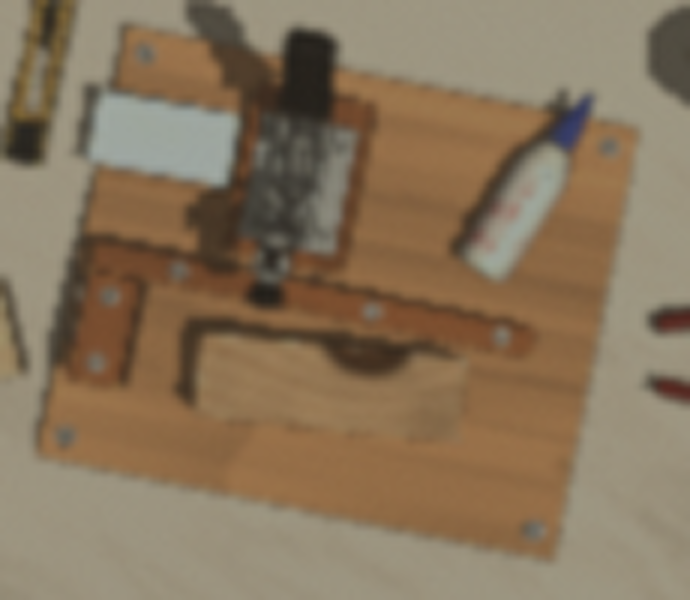

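View pics/cs.png

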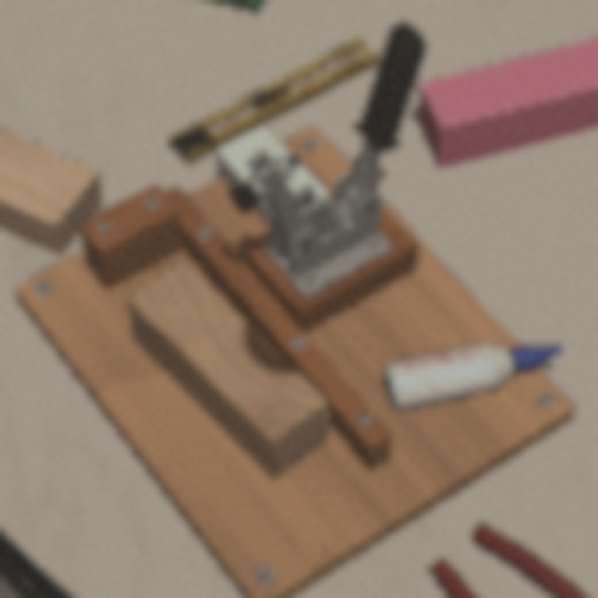

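The crops show the board corners, the block (top face about (198,335),(467,355),(458,440),(193,405) in the 6x top crop) lying 20–40 mm short of fence and stop, slightly rotated, and the lever upright at y≈0. I'll compute the poses next.

```bash
cat >h.py <<'E'
import numpy as np
from bench import *
from scipy.spatial.transform import Rotation as Ro
def cast(n,uv,z):
    c=calibration(n); R,t=c["R"],c["t"]; o=-R.T@t
    uv=np.atleast_2d(uv).astype(float)
    d=np.c_[(uv[:,0]-c["cx"])/c["fx"],(uv[:,1]-c["cy"])/c["fy"],np.ones(len(uv))]@R
    return (o+d*((z-o[2])/d[:,2])[:,None])[:,:2]
def fit(A,B):  # B = R A + t
    a,b=A-A.mean(0),B-B.mean(0)
    th=np.arctan2((a[:,0]*b[:,1]-a[:,1]*b[:,0]).sum(),(a*b).sum()); R=np.array([[np.cos(th),-np.sin(th)],[np.sin(th),np.cos(th)]])
    t=B.mean(0)-R@A.mean(0); return th,R,t,B-(A@R.T+t)
E
python3 - <<'E'
from h import *
J=np.array([[115,95],[115,-150],[-90,-150],[-90,95]])/1e3
T=np.array([[122,25],[637,127],[555,557],[38,455]])/6+[250,220]-.4
S=np.array([[310,128],[575,408],[262,605],[17,293]])/4.6+[235,195]-.4
for n,P in(("top",T),("scene",S)):
    th,R,t,r=fit(J,cast(n,P,.015)); print(n,th,t,(r*1e3).round(1).tolist())
    bt=np.array([[198,335],[467,355],[458,440],[193,405]])/6+[250,220]-.4 if n=="top" else np.array([[132,300],[205,247],[330,402],[277,440]])/4.6+[235,195]-.4
    w=cast(n,bt,.053); print(((w-t)@R*1e3).round(1).tolist())
E
```

```text
top -0.17905433272527924 [ 0.45750396 -0.01971871] [[-0.5, 0.6], [-1.4, 0.4], [0.9, 0.2], [1.0, -1.2]]
[[-19.2, 29.4], [-4.9, -91.1], [-43.0, -94.4], [-50.3, 25.5]]
scene -0.17677910456126414 [ 0.45826635 -0.0205864 ] [[-1.7, 0.2], [-1.7, 0.5], [2.0, 2.2], [1.3, -3.0]]
[[-51.8, 25.3], [-0.7, 32.0], [-4.6, -89.8], [-39.8, -92.6]]
```

Call:
{"fn": "servo_tool", "kwargs": {
  "commands": "0 0 -0.16 0 0 0 0; 0 0 0 -24 -44 0 0; 0 0 0 -24 -45 0 0; 0 0 0 -24 -45 0 0; 0 0 0 -24 -45 0 0"
}}

```text
time_s: 0.72
eef_pos: [0.2534, 0.3477, 0.1983]
eef_rot: [-0.0, 0.088, 0.996, -0.0]
wrist_force: [0.8, -0.4, 1.0]
opening: -0.001
grasp_force: 0.0
```

Call:
{"fn": "servo_tool", "kwargs": {
  "commands": "0 0 0 -24 -44 0 0; 0 0 0 -24 -44 0 0; 0 0 0 -24 -45 0 0; 0 0 0 -24 -45 0 0; 0 0 0 -24 -45 0 0"
}}

```text
time_s: 1.35
eef_pos: [0.3321, 0.1071, 0.1985]
eef_rot: [0.0, 0.089, 0.996, 0.0]
wrist_force: [-0.3, -0.0, -0.4]
opening: -0.003
grasp_force: 0.0
```

```bash
cat >>h.py <<'E'
TH=-0.1785; RJ=np.array([[np.cos(TH),-np.sin(TH)],[np.sin(TH),np.cos(TH)]]); TJ=np.array([.4577,-.0200])
def jig(p): return ((np.asarray(p)[...,:2]-TJ)@RJ)*1e3
def st():
    o=get_obs(); q=o["eef_rot"]; M=Ro.from_quat(np.roll(q,-1)).as_matrix(); J=Ro.from_euler("z",TH).inv().as_matrix()
    print("t",o["time_s"],"jig",jig(o["eef_pos"]).round(1),"z",round(o["eef_pos"][2]*1e3,1),"F jig",(J@o["wrist_force"]).round(1),"open",round(o["opening"],2))
    print("tool axes in jig (cols)",(J@M).round(3).tolist(),"q",o["q"].round(2))
E
python3 - <<'E'
from h import *
st()
print("foot @.12/.14",[jig(cast("top",np.array([[265,292]])/6+[250,220],z)) for z in(.12,.14)])
print("lever top",[jig(cast("top",np.array([[310,42]])/6+[250,220],z)) for z in(.17,.18)])
E
```

```text
t 1.35 jig [-146.2  102.8] z 198.5 F jig [-0.3 -0.1 -0.4] open -0.0
tool axes in jig (cols) [[-1.0, -0.001, 0.0], [-0.001, 1.0, 0.0], [-0.0, 0.0, -1.0]] q [-0.03 -0.39  2.12  0.    1.4  -1.43]
foot @.12/.14 [array([[ 5.37645086, -0.86259247]]), array([[ 5.65791632, -1.89242518]])]
lever top [array([[109.98852833,  -1.65336829]]), array([[109.19606834,  -2.18430486]])]
```

Call:
{"fn": "servo_tool", "kwargs": {
  "commands": "0 0 0 -22 -45 0 0; 0 0 0 -22 -45 0 0; 0 0 0 -22 -45 0 0; 0 0 0 0 0 55 0; 0 0 0 0 0 55 0"
}}

```text
time_s: 1.98
eef_pos: [0.3736, -0.037, 0.0877]
eef_rot: [0.001, 0.09, 0.996, -0.0]
wrist_force: [0.7, -0.7, 0.0]
opening: 0.003
grasp_force: 0.0
```

Call:
{"fn": "servo_tool", "kwargs": {
  "commands": "0 0 0 0 0 50 0; 0 0 0 0 0 5 0; 0 -0.17 0 0 0 0 0; 0 0 0 0 0 0 0"
}}

```text
time_s: 2.48
eef_pos: [0.3703, -0.0345, 0.0333]
eef_rot: [0.084, 0.089, 0.993, -0.007]
wrist_force: [0.0, 0.5, 0.2]
opening: -0.004
grasp_force: 0.0
```

```bash
python3 - <<'E'
from h import *
import cv2
st()
cv2.imwrite("pics/w1.png",cv2.resize(camera("wrist"),(640,480)))
E
```

```text
t 2.475 jig [-83.4 -29.8] z 33.3 F jig [-0.1  0.5  0.2] open -0.0
tool axes in jig (cols) [[-0.986, -0.0, 0.167], [-0.0, 1.0, 0.001], [-0.167, 0.001, -0.986]] q [-0.46 -0.19  2.37  0.07  0.8  -1.9 ]
```

View pics/w1.png

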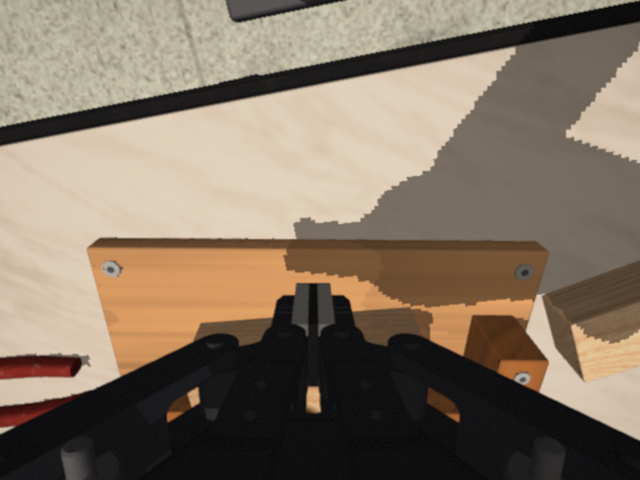

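The wrist view shows the finger tips (~(312,300)) in front of the block, whose front edge is at row ~320 from col 197 to 430, with the end stop at col ~470. The path is clear, so I push toward the fence.

Call:
{"fn": "servo_tool", "kwargs": {
  "commands": "0 0 0 -5 0 0.8 0; 0 0 0 -5 0 0.8 0; 0 0 0 -5 0 0.8 0; 0 0 0 -5 0 0.8 0; 0 0 0 -4 0 0.8 0"
}}

```text
time_s: 3.15
eef_pos: [0.3974, -0.0402, 0.0336]
eef_rot: [0.084, 0.088, 0.992, -0.007]
wrist_force: [-0.2, -0.5, -0.4]
opening: 0.0
grasp_force: 0.0
```

Call:
{"fn": "servo_tool", "kwargs": {
  "commands": "0 0 0 -3 0 0.5 0; 0 0 0 -2 0 0.3 0; 0 0 0 -2 0 0.3 0; 0 0 0 0 0 0 0"
}}

```text
time_s: 3.65
eef_pos: [0.4042, -0.0415, 0.0339]
eef_rot: [0.085, 0.088, 0.992, -0.008]
wrist_force: [-0.0, 0.1, 0.1]
opening: -0.003
grasp_force: 0.0
```

```bash
python3 - <<'E'
from h import *
st()
E
```

```text
t 3.65 jig [-48.9 -30.6] z 33.9 F jig [-0.   0.1  0.1] open -0.0
tool axes in jig (cols) [[-0.986, -0.001, 0.169], [-0.001, 1.0, 0.0], [-0.169, -0.0, -0.986]] q [-0.44 -0.1   2.29  0.06  0.79 -1.87]
```

Call:
{"fn": "servo_tool", "kwargs": {
  "commands": "0 0 0 -2 0 0.3 0; 0 0 0 -1 0 0.2 0; 0 0 0 0 0 0 0"
}}

```text
time_s: 4.03
eef_pos: [0.4071, -0.042, 0.0339]
eef_rot: [0.085, 0.088, 0.992, -0.008]
wrist_force: [0.2, -0.3, -0.8]
opening: -0.003
grasp_force: 0.0
```

Call:
{"fn": "servo_tool", "kwargs": {
  "commands": "0 0 0 -2 0 0.3 0; 0 0 0 0 0 0 0"
}}

```text
time_s: 4.28
eef_pos: [0.4093, -0.0424, 0.0339]
eef_rot: [0.085, 0.088, 0.992, -0.008]
wrist_force: [0.3, -0.1, 0.2]
opening: 0.001
grasp_force: 0.0
```

```bash
python3 - <<'E'
from h import *
import cv2
st()
cv2.imwrite("pics/ct2.png",cv2.resize(np.hstack([camera("top")[225:315,250:350],camera("scene")[215:305,245:345]]),None,fx=4,fy=4,interpolation=2))
E
```

```text
t 4.275 jig [-43.7 -30.7] z 33.9 F jig [ 0.3 -0.1  0.2] open 0.0
tool axes in jig (cols) [[-0.986, -0.001, 0.169], [-0.001, 1.0, 0.0], [-0.169, -0.0, -0.986]] q [-0.43 -0.08  2.28  0.06  0.78 -1.86]
```

View pics/ct2.png

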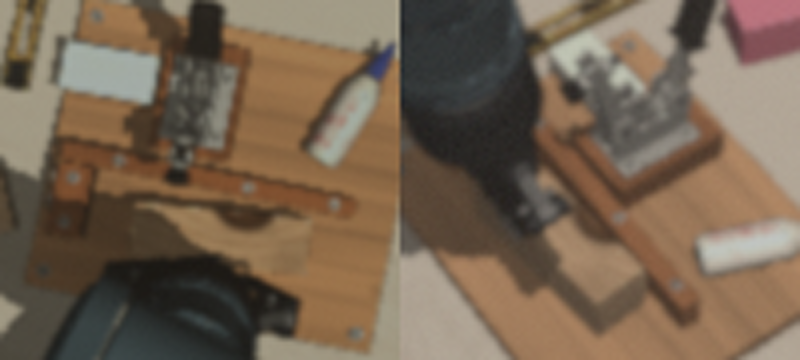

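The arm hides part of the block here, and its right end (crop (310,215)) seems barely moved. The wrist camera should settle it.

```bash
python3 - <<'E'
from h import *
import cv2
w=camera("wrist")[220:460,120:560]; t=camera("top")[255:300,265:340]; 
t=cv2.resize(cv2.convertScaleAbs(t,alpha=1.6),(440,264),interpolation=2)
cv2.imwrite("pics/w2.png",np.vstack([w,t]))
E
```

```text
(no output)
```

View pics/w2.png

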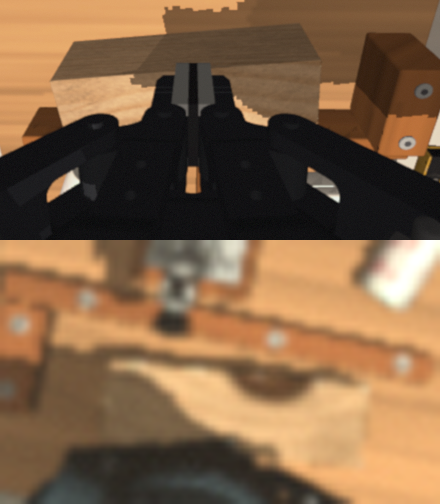

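In the wrist crop the block's front top edge runs (52,80)–(320,65) and its bottom edge (75,40)–(300,25), with fingertips at (193,65) in front of it. I'll cast these to get the block's pose.

```bash
python3 - <<'E'
from h import *
print("top edge",jig(cast("wrist",[[172,300],[440,285]],.053)),"bottom",jig(cast("wrist",[[195,260],[420,245]],.015)))
print("tip",[jig(cast("wrist",[[313,284]],z)) for z in(.034,.05)])
print("topcam",jig(cast("top",np.array([[105,362],[368,384],[358,470]])-[0,240] if 0 else np.array([[105/440*75+265,(362-240)/264*45+255],[368/440*75+265,(384-240)/264*45+255],[358/440*75+265,(468-240)/264*45+255]]),.053)))
st()
E
```

```text
top edge [[-44.12749866 -92.50648791]
 [-52.02178824  24.68939025]] bottom [[-43.74825292 -92.96209789]
 [-52.77611853  25.5820332 ]]
tip [array([[-40.69449061, -30.25605163]]), array([[-50.59825314, -30.28893194]])]
topcam [[-20.20336983  28.72003395]
 [ -7.0496561  -92.07304551]
 [-45.6606178  -94.85064323]]
t 4.475 jig [-44.  -30.6] z 33.8 F jig [ 0.1 -0.2  0.5] open 0.0
tool axes in jig (cols) [[-0.986, -0.001, 0.169], [-0.001, 1.0, 0.0], [-0.169, 0.0, -0.986]] q [-0.43 -0.08  2.28  0.06  0.78 -1.86]
```

```bash
cat >>h.py <<'E'
import cv2
PTS=[[172,300],[440,285],[195,260],[420,245],[543,311]]
def track(a,b,pts=PTS):
    f=lambda n:cv2.cvtColor(cv2.imread(f"pics/{n}.png"),cv2.COLOR_BGR2GRAY)
    p=np.float32(pts).reshape(-1,1,2); q,s,e=cv2.calcOpticalFlowPyrLK(f(a),f(b),p,None,winSize=(31,31),maxLevel=3)
    return q[:,0],s.ravel()
E
python3 -c "
from h import *
c=calibration('wrist');cv2.imwrite('pics/f0.png',camera('wrist'))
o=get_obs();p=c['R']@o['eef_pos']+c['t'];print('TCP px',p[0]/p[2]*c['fx']+c['cx'],p[1]/p[2]*c['fy']+c['cy'],c['fx'],p)"
```

```text
TCP px 312.3402911884729 278.0352194752909 383.75507970262987 [-0.00020427  0.01936635  0.18684948]
```

Call:
{"fn": "servo_tool", "kwargs": {
  "commands": "0 0 0 -2 0 0.3 0; 0 0 0 -2 0 0.3 0; 0 0 0 0 0 0 0"
}}

```text
time_s: 4.9
eef_pos: [0.4133, -0.0431, 0.034]
eef_rot: [0.085, 0.088, 0.992, -0.008]
wrist_force: [-0.5, -0.3, 0.4]
opening: 0.002
grasp_force: 0.0
```

```bash
python3 -c "
from h import *
cv2.imwrite('pics/f1.png',camera('wrist'));st()
q,s=track('f0','f1');print((q-np.array(PTS)).round(1).tolist(),s)
print(jig(cast('wrist',q[:2],.053)),jig(cast('wrist',q[2:4],.015)))"
```

```text
t 4.95 jig [-39.8 -30.6] z 33.9 F jig [0.9 0.3 0.1] open -0.0
tool axes in jig (cols) [[-0.986, -0.001, 0.169], [-0.001, 1.0, 0.0], [-0.169, -0.0, -0.986]] q [-0.43 -0.07  2.27  0.06  0.78 -1.86]
[[-1.0, -8.4], [1.5, -8.5], [-1.0, -7.4], [1.1, -7.7], [-0.9, 0.8]] [1 1 1 1 1]
[[-44.26526803 -92.34600638]
 [-52.06327115  24.77487193]] [[-43.91120206 -93.00169124]
 [-52.97321933  25.66091814]]
```

The block has not moved although the nominal TCP is 8 mm past its face, so the real tips seem shorter than nominal. I'll back off and probe the board gently to calibrate the tip height.

Call:
{"fn": "servo_tool", "kwargs": {
  "commands": "0 0 0 20 0 -3.4 0; 0 0 0 20 0 -3.4 0; 0 0 0 1 0 7 0; 0 0 0 1.2 0 6.5 0; 0 0 0 0 0 0 0"
}}

```text
time_s: 5.58
eef_pos: [0.3733, -0.0359, 0.0196]
eef_rot: [0.084, 0.089, 0.993, -0.007]
wrist_force: [0.5, -0.4, 0.4]
opening: 0.002
grasp_force: 0.0
```

Call:
{"fn": "servo_tool", "kwargs": {
  "commands": "0 0 0 0.3 0 2 0; 0 0 0 0 0 0 0"
}}

```text
time_s: 5.82
eef_pos: [0.3733, -0.0359, 0.0181]
eef_rot: [0.084, 0.088, 0.992, -0.007]
wrist_force: [0.3, -0.6, -0.3]
opening: -0.003
grasp_force: 0.0
```

Call:
{"fn": "servo_tool", "kwargs": {
  "commands": "0 0 0 0.3 0 2 0; 0 0 0 0 0 0 0"
}}

```text
time_s: 6.08
eef_pos: [0.3732, -0.0359, 0.0161]
eef_rot: [0.084, 0.088, 0.992, -0.008]
wrist_force: [0.7, -0.6, 0.4]
opening: 0.002
grasp_force: 0.0
```

Call:
{"fn": "servo_tool", "kwargs": {
  "commands": "0 0 0 0.2 0 1 0; 0 0 0 0 0 0 0"
}}

```text
time_s: 6.32
eef_pos: [0.3732, -0.0359, 0.0151]
eef_rot: [0.085, 0.088, 0.992, -0.008]
wrist_force: [-0.2, -0.5, 0.1]
opening: -0.001
grasp_force: 0.0
```

Call:
{"fn": "servo_tool", "kwargs": {
  "commands": "0 0 0 0.3 0 2 0; 0 0 0 0 0 0 0"
}}

```text
time_s: 6.58
eef_pos: [0.3731, -0.0358, 0.013]
eef_rot: [0.084, 0.088, 0.992, -0.007]
wrist_force: [-0.1, -0.5, 0.1]
opening: -0.0
grasp_force: 0.0
```

Call:
{"fn": "servo_tool", "kwargs": {
  "commands": "0 0 0 0.3 0 2 0; 0 0 0 0 0 0 0"
}}

```text
time_s: 6.82
eef_pos: [0.3732, -0.0359, 0.0109]
eef_rot: [0.084, 0.088, 0.992, -0.007]
wrist_force: [0.3, -0.0, -0.2]
opening: -0.0
grasp_force: 0.0
```

Call:
{"fn": "servo_tool", "kwargs": {
  "commands": "0 0 0 0.3 0 2 0; 0 0 0 0 0 0 0"
}}

```text
time_s: 7.08
eef_pos: [0.3732, -0.0359, 0.0089]
eef_rot: [0.084, 0.088, 0.992, -0.007]
wrist_force: [-0.1, 0.9, -0.8]
opening: -0.0
grasp_force: 0.0
```

```bash
python3 -c "
from h import *
st();w=camera('wrist')[200:460,120:560]; cv2.imwrite('pics/w3.png',cv2.resize(w,None,fx=1.8,fy=1.8))"
```

```text
t 7.075 jig [-80.3 -30.6] z 8.9 F jig [-0.3  0.9 -0.8] open -0.0
tool axes in jig (cols) [[-0.986, -0.001, 0.169], [-0.001, 1.0, 0.0], [-0.169, 0.0, -0.986]] q [-0.46 -0.11  2.37  0.07  0.72 -1.91]
```

View pics/w3.png

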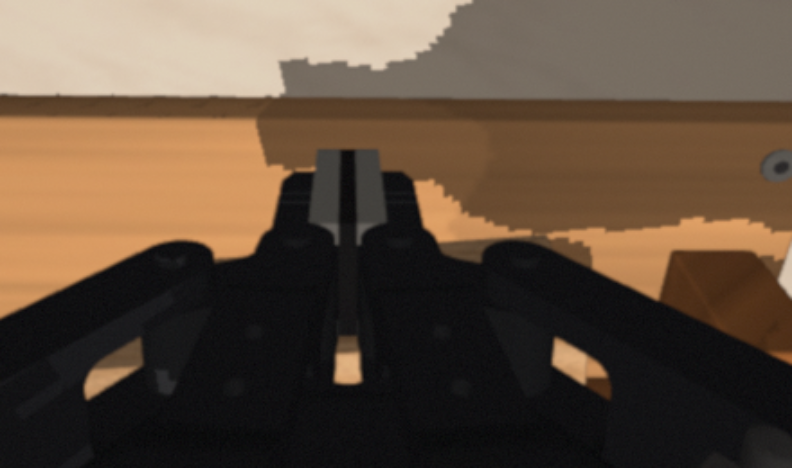

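The tips (crop (347,150)) are still clear of the board with the nominal TCP below its surface, so the tips really are shorter than nominal. I'll probe on.

Call:
{"fn": "servo_tool", "kwargs": {
  "commands": "0 0 0 0.3 0 2 0; 0 0 0 0.3 0 2 0; 0 0 0 0 0 0 0"
}}

```text
time_s: 7.5
eef_pos: [0.3733, -0.0359, 0.0048]
eef_rot: [0.084, 0.088, 0.992, -0.007]
wrist_force: [-0.3, 0.1, -0.7]
opening: 0.004
grasp_force: 0.0
```

Call:
{"fn": "servo_tool", "kwargs": {
  "commands": "0 0 0 0.3 0 2 0; 0 0 0 0 0 0 0"
}}

```text
time_s: 7.75
eef_pos: [0.3734, -0.0359, 0.0028]
eef_rot: [0.084, 0.088, 0.992, -0.007]
wrist_force: [-0.2, 0.5, 0.2]
opening: -0.001
grasp_force: 0.0
```

Call:
{"fn": "servo_tool", "kwargs": {
  "commands": "0 0 0 0.3 0 2 0; 0 0 0 0 0 0 0"
}}

```text
time_s: 8.0
eef_pos: [0.3734, -0.0359, 0.0008]
eef_rot: [0.084, 0.088, 0.992, -0.007]
wrist_force: [-0.6, 0.3, -0.3]
opening: -0.001
grasp_force: 0.0
```

Call:
{"fn": "servo_tool", "kwargs": {
  "commands": "0 0 0 0.3 0 2 0; 0 0 0 0 0 0 0"
}}

```text
time_s: 8.25
eef_pos: [0.3734, -0.0359, -0.0012]
eef_rot: [0.084, 0.088, 0.992, -0.007]
wrist_force: [0.1, -0.2, -0.1]
opening: 0.003
grasp_force: 0.0
```

Call:
{"fn": "servo_tool", "kwargs": {
  "commands": "0 0 0 -0.7 0 -4 0; 0 0 0 -5 0 0.8 0; 0 0 0 -5 0 0.8 0; 0 0 0 -5 0 0.8 0; 0 0 0 0 0 0 0"
}}

```text
time_s: 8.88
eef_pos: [0.389, -0.0388, 0.0032]
eef_rot: [0.085, 0.088, 0.992, -0.008]
wrist_force: [0.2, 0.6, 0.4]
opening: -0.001
grasp_force: 0.0
```

```bash
python3 -c "
from h import *
c=calibration('wrist')
cv2.imwrite('pics/g0.png',camera('wrist'));st()
J=[(-44.0,-92.7,53),(-52.2,25,53),(-44,-92.7,15),(-52.2,25,15)]
P=[]
for x,y,z in J:
    w=np.r_[RJ@np.array([x,y])/1e3+TJ,z/1e3];p=c['R']@w+c['t'];P.append([p[0]/p[2]*c['fx']+c['cx'],p[1]/p[2]*c['fy']+c['cy']])
np.save('P.npy',P);print(np.round(P))"
```

```text
t 8.925 jig [-64.7 -30.6] z 3.1 F jig [ 0.1 -0.4 -0.3] open -0.0
tool axes in jig (cols) [[-0.986, -0.001, 0.169], [-0.001, 1.0, 0.0], [-0.169, 0.0, -0.986]] q [-0.45 -0.05  2.34  0.07  0.7  -1.89]
[[154. 388.]
 [458. 373.]
 [183. 327.]
 [430. 313.]]
```

Call:
{"fn": "servo_tool", "kwargs": {
  "commands": "0 0 0 -4 0 0.7 0; 0 0 0 -4 0 0.7 0; 0 0 0 0 0 0 0"
}}

```text
time_s: 9.3
eef_pos: [0.3969, -0.0402, 0.0033]
eef_rot: [0.085, 0.088, 0.992, -0.008]
wrist_force: [-0.3, 0.0, -0.4]
opening: 0.002
grasp_force: 0.0
```

```bash
cat >>h.py <<'E'
def step(a,b):
    cv2.imwrite(f'pics/{b}.png',camera('wrist')); st(); q,s=track(a,b,np.load('P.npy')); np.save('P.npy',q); print(s,"top",jig(cast('wrist',q[:2],.053)).round(1).tolist(),"bot",jig(cast('wrist',q[2:],.015)).round(1).tolist())
E
python3 -c "
from h import *
step('g0','g1')"
```

```text
t 9.35 jig [-56.5 -30.6] z 3.2 F jig [-0.4 -0.5 -0. ] open 0.0
tool axes in jig (cols) [[-0.986, -0.001, 0.169], [-0.001, 1.0, 0.0], [-0.169, 0.0, -0.986]] q [-0.44 -0.03  2.32  0.07  0.69 -1.88]
[1 1 1 1] top [[-36.0, -93.0], [-44.4, 25.3]] bot [[-44.2, -92.7], [-52.5, 25.0]]
```

Call:
{"fn": "servo_tool", "kwargs": {
  "commands": "0 0 0 -4 0 0.7 0; 0 0 0 -4 0 0.7 0; 0 0 0 0 0 0 0"
}}

```text
time_s: 9.72
eef_pos: [0.4049, -0.0417, 0.0032]
eef_rot: [0.085, 0.088, 0.992, -0.008]
wrist_force: [-0.3, 0.5, 0.7]
opening: -0.003
grasp_force: 0.0
```

```bash
python3 -c "
from h import *
step('g1','g2')"
```

```text
t 9.775 jig [-48.3 -30.6] z 3.2 F jig [ 0.8 -0.6 -0.4] open 0.0
tool axes in jig (cols) [[-0.986, -0.001, 0.169], [-0.001, 1.0, 0.0], [-0.169, -0.0, -0.986]] q [-0.44 -0.01  2.3   0.07  0.69 -1.88]
[1 1 1 1] top [[-25.5, -96.8], [-36.2, 25.2]] bot [[-39.6, -93.1], [-46.3, 24.9]]
```

Call:
{"fn": "servo_tool", "kwargs": {
  "commands": "0 0 0 -3 0 0.5 0; 0 0 0 -3 0 0.5 0; 0 0 0 0 0 0 0"
}}

```text
time_s: 10.15
eef_pos: [0.4109, -0.0427, 0.0033]
eef_rot: [0.085, 0.088, 0.992, -0.008]
wrist_force: [0.3, 0.1, 0.0]
opening: 0.003
grasp_force: 0.0
```

```bash
python3 -c "
from h import *
step('g2','g3')"
```

```text
t 10.2 jig [-42.2 -30.7] z 3.2 F jig [-0.2 -0.  -0.4] open 0.0
tool axes in jig (cols) [[-0.986, -0.001, 0.169], [-0.001, 1.0, 0.0], [-0.169, -0.0, -0.986]] q [-0.43  0.    2.28  0.07  0.69 -1.87]
[1 1 1 1] top [[-15.6, -101.2], [-30.3, 24.5]] bot [[-38.3, -93.5], [-36.2, 25.1]]
```

The block now moves and its front face is at about x = -37, near home. I'll press until the force shows fence contact.

Call:
{"fn": "servo_tool", "kwargs": {
  "commands": "0 0 0 -1 0 0.2 0; 0 0 0 0 0 0 0"
}}

```text
time_s: 10.45
eef_pos: [0.4115, -0.0428, 0.0031]
eef_rot: [0.084, 0.088, 0.992, -0.008]
wrist_force: [-0.7, 0.7, -0.2]
opening: -0.0
grasp_force: 0.2
```

Call:
{"fn": "servo_tool", "kwargs": {
  "commands": "0 0 0 -1 0 0.2 0; 0 0 0 0 0 0 0"
}}

```text
time_s: 10.7
eef_pos: [0.4119, -0.0427, 0.0029]
eef_rot: [0.084, 0.088, 0.993, -0.007]
wrist_force: [-4.8, 0.2, 3.6]
opening: 0.002
grasp_force: 2.1
```

```bash
python3 -c "
from h import *
step('g3','g4')"
```

```text
t 10.75 jig [-41.1 -30.5] z 2.9 F jig [-4.4 -0.5  3. ] open -0.0
tool axes in jig (cols) [[-0.986, -0.001, 0.168], [-0.001, 1.0, 0.0], [-0.168, 0.0, -0.986]] q [-0.43  0.01  2.28  0.07  0.69 -1.87]
[1 1 1 1] top [[-16.3, -100.0], [-29.5, 24.6]] bot [[-38.1, -93.5], [-34.9, 25.2]]
```

Call:
{"fn": "servo_tool", "kwargs": {
  "commands": "0 0 0 20 0 -3.4 0; 0 0 0 20 0 -3.4 0; 0 0 0 0 -32 0 0; 0 0 0 0 -33 0 0; 0 0 0 0 -33 0 0"
}}

```text
time_s: 11.38
eef_pos: [0.3558, -0.1339, 0.0036]
eef_rot: [0.086, 0.088, 0.992, -0.008]
wrist_force: [0.9, -0.1, 0.2]
opening: 0.004
grasp_force: 0.0
```

Call:
{"fn": "servo_tool", "kwargs": {
  "commands": "0 0 0 -21 0 3.6 0; 0 0 0 -21 0 3.6 0; 0 0 0 -21 0 3.6 0; 0 0 0 0 4 0 0; 0 0 0 0 0 0 0"
}}

```text
time_s: 12.0
eef_pos: [0.4181, -0.1388, 0.0027]
eef_rot: [0.084, 0.088, 0.993, -0.007]
wrist_force: [0.4, 0.1, 0.5]
opening: 0.0
grasp_force: 0.0
```

```bash
python3 -c "
from h import *
st()"
```

```text
t 12.0 jig [ -17.9 -123.9] z 2.7 F jig [0.3 0.1 0.5] open 0.0
tool axes in jig (cols) [[-0.986, -0.001, 0.168], [-0.001, 1.0, 0.001], [-0.168, 0.0, -0.986]] q [-0.66  0.07  2.21  0.12  0.71 -2.14]
```

Call:
{"fn": "servo_tool", "kwargs": {
  "commands": "0 0 0 0 8 0 0; 0 0 0 0 8 0 0; 0 0 0 0 8 0 0; 0 0 0 0 7 0 0; 0 0 0 0 6 0 0"
}}

```text
time_s: 12.62
eef_pos: [0.4254, -0.1026, 0.003]
eef_rot: [0.084, 0.088, 0.992, -0.008]
wrist_force: [-1.2, -0.2, -0.1]
opening: -0.001
grasp_force: 0.5
```

Call:
{"fn": "servo_tool", "kwargs": {
  "commands": "0 0 0 0 3 0 0; 0 0 0 0 2 0 0; 0 0 0 0 0 0 0"
}}

```text
time_s: 13.0
eef_pos: [0.4264, -0.0982, 0.0031]
eef_rot: [0.085, 0.088, 0.992, -0.008]
wrist_force: [0.0, -0.1, -0.1]
opening: -0.002
grasp_force: 0.0
```

Call:
{"fn": "servo_tool", "kwargs": {
  "commands": "0 0 0 0 2 0 0; 0 0 0 0 2 0 0; 0 0 0 0 0 0 0"
}}

```text
time_s: 13.38
eef_pos: [0.4271, -0.0943, 0.0031]
eef_rot: [0.085, 0.088, 0.992, -0.008]
wrist_force: [-0.5, -0.1, 0.9]
opening: -0.003
grasp_force: 0.0
```

```bash
python3 -c "
from h import *
st()"
```

```text
t 13.375 jig [-16.9 -78.5] z 3.1 F jig [-0.5 -0.2  0.9] open -0.0
tool axes in jig (cols) [[-0.986, -0.001, 0.169], [-0.001, 1.0, 0.0], [-0.169, 0.0, -0.986]] q [-0.54  0.06  2.22  0.09  0.7  -2.  ]
```

Call:
{"fn": "servo_tool", "kwargs": {
  "commands": "0 0 0 0 2 0 0; 0 0 0 0 1 0 0; 0 0 0 0 0 0 0"
}}

```text
time_s: 13.75
eef_pos: [0.4276, -0.0913, 0.0031]
eef_rot: [0.085, 0.088, 0.992, -0.008]
wrist_force: [0.3, 0.5, -0.0]
opening: 0.001
grasp_force: 0.0
```

Call:
{"fn": "servo_tool", "kwargs": {
  "commands": "0 0 0 0 1.5 0 0; 0 0 0 0 0 0 0"
}}

```text
time_s: 14.0
eef_pos: [0.4278, -0.0898, 0.0031]
eef_rot: [0.085, 0.088, 0.992, -0.008]
wrist_force: [-0.1, -0.6, -0.1]
opening: -0.004
grasp_force: 0.0
```

Call:
{"fn": "servo_tool", "kwargs": {
  "commands": "0 0 0 0 1.5 0 0; 0 0 0 0 0 0 0"
}}

```text
time_s: 14.25
eef_pos: [0.4282, -0.0894, 0.0032]
eef_rot: [0.085, 0.088, 0.992, -0.008]
wrist_force: [-2.1, -7.2, 0.0]
opening: -0.002
grasp_force: 3.3
```

Call:
{"fn": "servo_tool", "kwargs": {
  "commands": "0 0 0 0 1.5 0 0; 0 0 0 0 0 0 0"
}}

```text
time_s: 14.5
eef_pos: [0.4282, -0.0893, 0.0033]
eef_rot: [0.085, 0.088, 0.992, -0.01]
wrist_force: [-5.6, -13.9, -1.0]
opening: 0.001
grasp_force: 7.7
```

The block is against the end stop (14 N). Next I go round and re-seat it against the fence at mid-length.

Call:
{"fn": "servo_tool", "kwargs": {
  "commands": "0 0 0 0 -15 0 0; 0 0 0 21 0 -3.6 0; 0 0 0 22 0 -3.6 0; 0 0 0 22 0 -3.6 0; 0 0 0 0 40 0 0"
}}

```text
time_s: 15.12
eef_pos: [0.3672, -0.0524, 0.0029]
eef_rot: [0.085, 0.092, 0.992, -0.008]
wrist_force: [1.7, -0.1, -0.1]
opening: -0.001
grasp_force: 0.0
```

Call:
{"fn": "servo_tool", "kwargs": {
  "commands": "0 0 0 0 41 0 0; 0 0 0 -16 0 2.7 0; 0 0 0 -16 0 2.7 0; 0 0 0 -4 0 0.7 0; 0 0 0 0 0 0 0"
}}

```text
time_s: 15.75
eef_pos: [0.4106, -0.0167, 0.0026]
eef_rot: [0.084, 0.089, 0.992, -0.007]
wrist_force: [-0.0, -0.7, 0.4]
opening: 0.004
grasp_force: 0.0
```

```bash
python3 -c "
from h import *
st()"
```

```text
t 15.75 jig [-46.9  -5.1] z 2.6 F jig [ 0.1 -0.6  0.4] open 0.0
tool axes in jig (cols) [[-0.986, -0.001, 0.168], [-0.001, 1.0, 0.0], [-0.168, 0.0, -0.986]] q [-0.36  0.    2.29  0.05  0.69 -1.79]
```

Call:
{"fn": "servo_tool", "kwargs": {
  "commands": "0 0 0 -2 0 0.3 0; 0 0 0 -2 0 0.3 0; 0 0 0 0 0 0 0"
}}

```text
time_s: 16.12
eef_pos: [0.4151, -0.0176, 0.0029]
eef_rot: [0.085, 0.089, 0.992, -0.008]
wrist_force: [-0.1, 0.6, -0.2]
opening: 0.0
grasp_force: 0.0
```

Call:
{"fn": "servo_tool", "kwargs": {
  "commands": "0 0 0 -2 0 0.3 0; 0 0 0 0 0 0 0"
}}

```text
time_s: 16.38
eef_pos: [0.4165, -0.0177, 0.0027]
eef_rot: [0.084, 0.088, 0.993, -0.007]
wrist_force: [-2.6, 1.0, 1.5]
opening: -0.0
grasp_force: 1.3
```

Call:
{"fn": "servo_tool", "kwargs": {
  "commands": "0 0 0 -1.5 0 0.3 0; 0 0 0 0 0 0 0"
}}

```text
time_s: 16.62
eef_pos: [0.4166, -0.0176, 0.0021]
eef_rot: [0.083, 0.088, 0.993, -0.007]
wrist_force: [-8.8, 1.1, 5.7]
opening: -0.004
grasp_force: 3.9
```

```bash
python3 -c "
from h import *
st()"
```

```text
t 16.625 jig [-40.8  -4.9] z 2.1 F jig [-8.9 -0.5  5.7] open -0.0
tool axes in jig (cols) [[-0.986, -0.001, 0.165], [-0.001, 1.0, 0.0], [-0.165, 0.0, -0.986]] q [-0.35  0.02  2.27  0.05  0.69 -1.78]
```

The block is flush against the fence (9 N). I back off, set the tool upright and find the true tip length by touching the board.

Call:
{"fn": "servo_tool", "kwargs": {
  "commands": "0 0 0 15 0 -2.6 0; 0 0 0 15 0 -2.6 0; 0 0.168 0 0 0 0 0; 0 0 0 0 0 4 0; 0 0 0 0 0 0 0"
}}

```text
time_s: 17.25
eef_pos: [0.3881, -0.0124, -0.0016]
eef_rot: [0.001, 0.089, 0.996, 0.0]
wrist_force: [-0.4, 0.7, 0.1]
opening: -0.005
grasp_force: 0.0
```

Call:
{"fn": "servo_tool", "kwargs": {
  "commands": "0 0 0 0 0 2 0; 0 0 0 0 0 0 0"
}}

```text
time_s: 17.5
eef_pos: [0.388, -0.0125, -0.0032]
eef_rot: [0.001, 0.089, 0.996, -0.0]
wrist_force: [-0.2, 0.1, -0.3]
opening: -0.004
grasp_force: 0.0
```

Call:
{"fn": "servo_tool", "kwargs": {
  "commands": "0 0 0 0 0 2 0; 0 0 0 0 0 0 0"
}}

```text
time_s: 17.75
eef_pos: [0.3885, -0.0127, -0.0052]
eef_rot: [0.001, 0.089, 0.996, -0.0]
wrist_force: [-0.7, -0.5, 0.1]
opening: 0.001
grasp_force: 0.0
```

Call:
{"fn": "servo_tool", "kwargs": {
  "commands": "0 0 0 0 0 2 0; 0 0 0 0 0 0 0"
}}

```text
time_s: 18.0
eef_pos: [0.3885, -0.0127, -0.0072]
eef_rot: [0.001, 0.089, 0.996, -0.0]
wrist_force: [-0.1, 0.2, 0.4]
opening: 0.002
grasp_force: 0.0
```

Call:
{"fn": "servo_tool", "kwargs": {
  "commands": "0 0 0 0 0 2 0; 0 0 0 0 0 0 0"
}}

```text
time_s: 18.25
eef_pos: [0.3885, -0.0127, -0.0092]
eef_rot: [0.001, 0.089, 0.996, -0.0]
wrist_force: [0.0, -0.7, 0.7]
opening: -0.001
grasp_force: 0.0
```

Call:
{"fn": "servo_tool", "kwargs": {
  "commands": "0 0 0 0 0 2 0; 0 0 0 0 0 0 0"
}}

```text
time_s: 18.5
eef_pos: [0.3885, -0.0127, -0.0112]
eef_rot: [0.001, 0.089, 0.996, -0.0]
wrist_force: [-0.2, 0.5, 0.1]
opening: -0.0
grasp_force: 0.0
```

Call:
{"fn": "servo_tool", "kwargs": {
  "commands": "0 0 0 0 0 2 0; 0 0 0 0 0 0 0"
}}

```text
time_s: 18.75
eef_pos: [0.3885, -0.0127, -0.0132]
eef_rot: [0.001, 0.089, 0.996, -0.0]
wrist_force: [0.1, -0.3, 0.1]
opening: 0.004
grasp_force: 0.0
```

```bash
python3 -c "
from h import *
st()"
```

```text
t 18.75 jig [-69.4  -5.1] z -13.2 F jig [ 0.1 -0.3  0.1] open 0.0
tool axes in jig (cols) [[-1.0, -0.001, 0.002], [-0.001, 1.0, 0.0], [-0.002, 0.0, -1.0]] q [-0.34  0.11  2.2   0.    0.83 -1.73]
```

The tips are more than 28 mm short of nominal (about 34 mm, 11 mm half-depth, which fits the push offsets). I rise and look at the seating from the wrist camera.

Call:
{"fn": "servo_tool", "kwargs": {
  "commands": "0 0 0 0 0 -48 0; 0 0 0 0 0 -48 0; 0 0 0 0 0 -48 0; 0 0 0 0 0 -49 0; 0 0 0 0 0 0 0"
}}

```text
time_s: 19.38
eef_pos: [0.3911, -0.0136, 0.184]
eef_rot: [0.005, 0.089, 0.996, -0.001]
wrist_force: [0.3, 0.1, -0.3]
opening: 0.004
grasp_force: 0.0
```

```bash
python3 -c "
from h import *
st();cv2.imwrite('pics/v1.png',camera('wrist'))"
```

```text
t 19.375 jig [-66.7  -5.6] z 184.0 F jig [ 0.3  0.2 -0.3] open 0.0
tool axes in jig (cols) [[-1.0, -0.001, 0.011], [-0.001, 1.0, -0.001], [-0.011, -0.001, -1.0]] q [-0.34 -0.26  2.06  0.    1.33 -1.73]
```

View pics/v1.png

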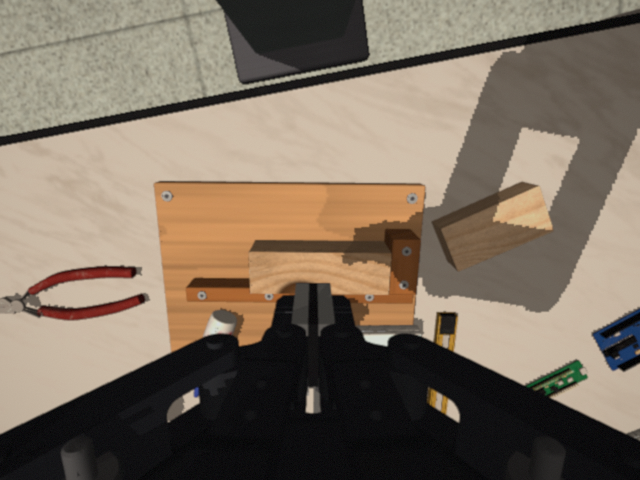

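The block (250–390, 242–293) sits against the fence and with its right end at the stop (col ~391), with no visible gap. Now the lever.

Call:
{"fn": "servo_tool", "kwargs": {
  "commands": "0 0 0 -47 2 0 0; 0 0 0 -47 2 0 0; 0 0 0 -47 1 0 0; 0 0 0 0 0 0 0"
}}

```text
time_s: 19.92
eef_pos: [0.5286, -0.033, 0.177]
eef_rot: [-0.001, 0.089, 0.996, 0.0]
wrist_force: [-0.1, -0.7, -0.3]
opening: 0.001
grasp_force: 0.0
```

Call:
{"fn": "servo_tool", "kwargs": {
  "commands": "0 0 0 0 0 25 0; 0 0 0 0 0 25 0; 0 0 0 0 0 0 0"
}}

```text
time_s: 20.3
eef_pos: [0.5246, -0.0318, 0.127]
eef_rot: [-0.003, 0.089, 0.996, 0.001]
wrist_force: [0.1, -0.0, 1.0]
opening: 0.001
grasp_force: 0.0
```

```bash
python3 -c "
from h import *
st()"
```

```text
t 20.3 jig [67.9  0.3] z 127.0 F jig [0.1 0.  1. ] open 0.0
tool axes in jig (cols) [[-1.0, -0.001, -0.005], [-0.001, 1.0, 0.001], [0.005, 0.001, -1.0]] q [-0.29  0.15  1.79  0.    1.2  -1.68]
```

Call:
{"fn": "servo_tool", "kwargs": {
  "commands": "0 0 0 -10 0 -1 0; 0 0 0 -10 0 -1 0; 0 0 0 -12 0 4 0; 0 0 0 -12 0 5 0; 0 0 0 0 0 0 0"
}}

```text
time_s: 20.92
eef_pos: [0.5719, -0.0407, 0.1226]
eef_rot: [0.001, 0.089, 0.996, -0.0]
wrist_force: [-0.8, 0.1, -0.2]
opening: -0.003
grasp_force: 0.0
```

Call:
{"fn": "servo_tool", "kwargs": {
  "commands": "0 0 0 -10 0 6 0; 0 0 0 -9 0 7 0; 0 0 0 -8 0 9 0; 0 0 0 -7 0 9 0; 0 0 0 0 0 0 0"
}}

```text
time_s: 21.55
eef_pos: [0.6045, -0.0465, 0.091]
eef_rot: [0.0, 0.089, 0.996, 0.0]
wrist_force: [0.3, 0.2, -0.7]
opening: 0.003
grasp_force: 0.0
```

```bash
python3 -c "
from h import *
st()"
```

```text
t 21.55 jig [149.2   0. ] z 91.0 F jig [ 0.3  0.2 -0.7] open 0.0
tool axes in jig (cols) [[-1.0, -0.001, 0.0], [-0.001, 1.0, 0.0], [-0.0, 0.0, -1.0]] q [-0.27  0.36  1.61  0.    1.17 -1.67]
```

Call:
{"fn": "servo_tool", "kwargs": {
  "commands": "0 0 0 -2 0 5 0; 0 0 0 -2 0 5 0; 0 0 0 0 0 0 0"
}}

```text
time_s: 21.92
eef_pos: [0.6089, -0.0473, 0.0823]
eef_rot: [0.001, 0.089, 0.996, -0.0]
wrist_force: [0.4, 0.5, -0.0]
opening: -0.002
grasp_force: 0.0
```

Call:
{"fn": "servo_tool", "kwargs": {
  "commands": "0 0 0 -1 0 5 0; 0 0 0 -1 0 5 0; 0 0 0 0 0 0 0"
}}

```text
time_s: 22.3
eef_pos: [0.6106, -0.0476, 0.072]
eef_rot: [0.001, 0.089, 0.996, -0.0]
wrist_force: [0.9, 0.2, 1.2]
opening: 0.003
grasp_force: 0.6
```

Call:
{"fn": "servo_tool", "kwargs": {
  "commands": "0 0 0 -1 0 4 0; 0 0 0 0 0 4 0; 0 0 0 0 0 0 0"
}}

```text
time_s: 22.68
eef_pos: [0.6106, -0.0475, 0.0631]
eef_rot: [-0.0, 0.089, 0.996, 0.0]
wrist_force: [-0.8, 0.2, -0.3]
opening: -0.001
grasp_force: 0.0
```

Call:
{"fn": "servo_tool", "kwargs": {
  "commands": "0 0 0 0 0 3 0; 0 0 0 0 0 0 0"
}}

```text
time_s: 22.92
eef_pos: [0.6113, -0.0476, 0.0608]
eef_rot: [0.0, 0.089, 0.996, 0.0]
wrist_force: [0.2, 0.1, -0.4]
opening: 0.001
grasp_force: 0.0
```

Call:
{"fn": "servo_tool", "kwargs": {
  "commands": "0 0 0 0 0 3 0; 0 0 0 0 0 0 0"
}}

```text
time_s: 23.18
eef_pos: [0.6116, -0.0477, 0.0581]
eef_rot: [0.001, 0.089, 0.996, -0.0]
wrist_force: [0.1, -0.7, -0.2]
opening: -0.002
grasp_force: 0.0
```

Call:
{"fn": "servo_tool", "kwargs": {
  "commands": "0 0 0 0 0 2 0; 0 0 0 0 0 0 0"
}}

```text
time_s: 23.42
eef_pos: [0.6117, -0.0478, 0.0562]
eef_rot: [0.001, 0.089, 0.996, -0.0]
wrist_force: [-0.5, 0.3, 0.4]
opening: -0.001
grasp_force: 0.0
```

Call:
{"fn": "servo_tool", "kwargs": {
  "commands": "0 0 0 0 0 2 0; 0 0 0 0 0 0 0"
}}

```text
time_s: 23.68
eef_pos: [0.6117, -0.0478, 0.0542]
eef_rot: [0.001, 0.089, 0.996, -0.0]
wrist_force: [-0.5, -0.2, 0.1]
opening: 0.001
grasp_force: 0.0
```

Call:
{"fn": "servo_tool", "kwargs": {
  "commands": "0 0 0 0 0 2 0; 0 0 0 0 0 0 0"
}}

```text
time_s: 23.92
eef_pos: [0.612, -0.0479, 0.0526]
eef_rot: [0.001, 0.089, 0.996, -0.0]
wrist_force: [-1.3, -0.6, 0.5]
opening: -0.0
grasp_force: 0.7
```

```bash
python3 -c "
from h import *
st();s=camera('scene')[185:310,235:365];w=camera('wrist')[200:460,100:540];t=camera('top')[215:300,250:350]
s=cv2.resize(s,(312,300),interpolation=2);t=cv2.resize(t,(353,300),interpolation=2)
a=np.hstack([s,t]);w=cv2.resize(w,(665,300*665//665));w=cv2.resize(camera('wrist')[200:480,10:630],(665,300))
cv2.imwrite('pics/v2.png',cv2.convertScaleAbs(np.vstack([a,w]),alpha=1.4))"
```

```text
t 23.925 jig [156.8  -0. ] z 52.6 F jig [-1.2 -0.8  0.5] open -0.0
tool axes in jig (cols) [[-1.0, -0.001, 0.002], [-0.001, 1.0, -0.0], [-0.002, -0.0, -1.0]] q [-0.27  0.43  1.61  0.    1.1  -1.66]
```

View pics/v2.png

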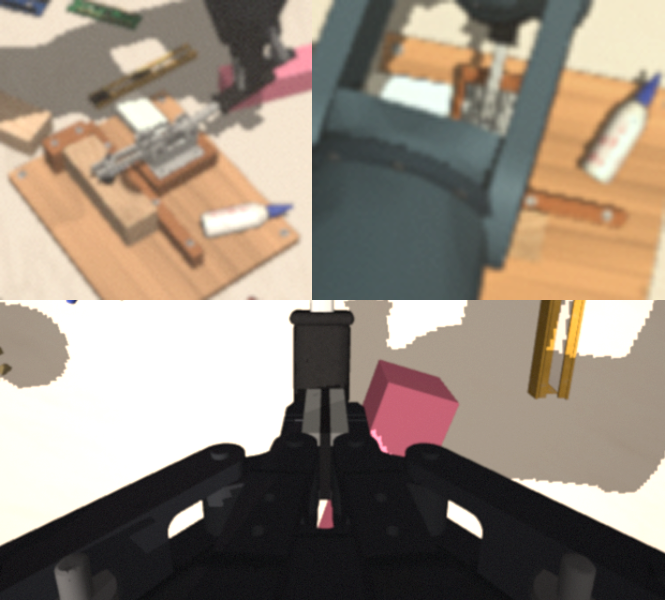

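The scene crop shows the hold-down arm swung down onto the block with the foot on it, and the lever near level under the fingers. I press on carefully to reach the stop.

Call:
{"fn": "servo_tool", "kwargs": {
  "commands": "0 0 0 0 0 2 0; 0 0 0 0 0 0 0"
}}

```text
time_s: 24.38
eef_pos: [0.6122, -0.0479, 0.0522]
eef_rot: [0.001, 0.089, 0.996, -0.0]
wrist_force: [-6.0, 2.0, 13.6]
opening: -0.003
grasp_force: 7.0
```

Call:
{"fn": "servo_tool", "kwargs": {
  "commands": "0 0 0 0 0 2 0; 0 0 0 0 0 0 0"
}}

```text
time_s: 24.62
eef_pos: [0.6123, -0.0479, 0.0519]
eef_rot: [0.001, 0.089, 0.996, -0.0]
wrist_force: [-11.9, 2.2, 24.6]
opening: -0.0
grasp_force: 13.1
```

Call:
{"fn": "servo_tool", "kwargs": {
  "commands": "0 0 0 0 0 2 0; 0 0 0 0 0 0 0"
}}

```text
time_s: 24.88
eef_pos: [0.6124, -0.0479, 0.0517]
eef_rot: [0.001, 0.088, 0.996, -0.001]
wrist_force: [-17.2, 4.3, 36.8]
opening: 0.005
grasp_force: 19.2
```

A hard stop (37 N, hardly any travel) at exactly the height predicted for the locked lever. I release straight up and clear away.

Call:
{"fn": "servo_tool", "kwargs": {
  "commands": "0 0 0 0 0 -10 0; 0 0 0 0 0 -40 0; 0 0 0 0 0 -50 0; 0 0 0 0 0 -50 0; 0 0 0 0 40 0 0"
}}

```text
time_s: 25.5
eef_pos: [0.6218, -0.0107, 0.2019]
eef_rot: [0.006, 0.091, 0.996, -0.001]
wrist_force: [0.8, 0.4, -0.1]
opening: 0.001
grasp_force: 0.0
```

Call:
{"fn": "servo_tool", "kwargs": {
  "commands": "0 0 0 40 40 0 0; 0 0 0 40 45 0 0; 0 0 0 40 45 0 0; 0 0 0 40 45 0 0; 0 0 0 40 45 0 0"
}}

```text
time_s: 26.12
eef_pos: [0.4593, 0.245, 0.1957]
eef_rot: [0.001, 0.089, 0.996, -0.0]
wrist_force: [0.4, 0.9, 0.6]
opening: -0.001
grasp_force: 0.0
```

Call:
{"fn": "servo_tool", "kwargs": {
  "commands": "0 0 0 20 45 0 0; 0 0 0 20 45 0 0; 0 0 0 0 45 0 0; 0 0 0 0 45 0 0; 0 0 0 0 0 0 0"
}}

```text
time_s: 26.75
eef_pos: [0.4526, 0.4301, 0.1948]
eef_rot: [0.0, 0.087, 0.996, -0.0]
wrist_force: [1.1, -0.4, -0.1]
opening: -0.001
grasp_force: 0.0
```

```bash
python3 -c "
from h import *
st()
T=camera('top');cv2.imwrite('pics/e.png',T);c=calibration('top')
def px(x,y,z):
    w=np.r_[RJ@np.array([x,y])/1e3+TJ,z/1e3];p=c['R']@w+c['t'];return np.array([p[0]/p[2]*c['fx']+c['cx'],p[1]/p[2]*c['fy']+c['cy']])
# brightness along lever line y=0 on its height when locked / and block edges
for x in range(100,216,6):
    u,v=px(x,0,72+(x-78)*.105+6.5).round().astype(int);print(x,T[v,u].tolist(),end=' ')
print()
for x in range(-60,12,4):
    u,v=px(x,-40,53).round().astype(int);print(x,T[v,u].tolist(),end=' ')
print()
for y in range(-80,90,6):
    u,v=px(-30,y,53).round().astype(int);print(y,T[v,u].tolist(),end=' ')
for n,z,xs in (('locked',88,190.7),('dead',101,188)): print(n,px(xs,0,z))
"
```

```text
t 26.75 jig [-84.9 442. ] z 194.8 F jig [ 1.2 -0.2 -0.1] open -0.0
tool axes in jig (cols) [[-1.0, -0.004, 0.001], [-0.004, 1.0, -0.0], [-0.001, -0.0, -1.0]] q [ 0.57  0.29  1.48 -0.    1.37 -0.83]
100 [118, 131, 133] 106 [112, 125, 128] 112 [115, 129, 131] 118 [71, 80, 82] 124 [32, 37, 41] 130 [34, 39, 43] 136 [32, 38, 43] 142 [34, 39, 43] 148 [33, 38, 42] 154 [32, 38, 42] 160 [32, 37, 42] 166 [34, 39, 43] 172 [34, 40, 44] 178 [34, 39, 43] 184 [32, 37, 41] 190 [87, 101, 107] 196 [129, 150, 158] 202 [129, 150, 158] 208 [131, 151, 159] 214 [131, 152, 159] 
-60 [73, 111, 150] -56 [73, 112, 151] -52 [74, 113, 153] -48 [74, 114, 154] -44 [72, 111, 151] -40 [73, 110, 147] -36 [77, 110, 139] -32 [76, 109, 138] -28 [75, 109, 138] -24 [79, 112, 140] -20 [79, 113, 141] -16 [82, 115, 144] -12 [79, 114, 143] -8 [84, 119, 148] -4 [82, 115, 143] 0 [49, 74, 104] 4 [71, 93, 123] 8 [57, 85, 123] 
-80 [70, 107, 144] -74 [70, 107, 145] -68 [69, 106, 144] -62 [70, 106, 142] -56 [73, 105, 133] -50 [72, 104, 132] -44 [73, 104, 132] -38 [76, 110, 139] -32 [81, 115, 145] -26 [84, 120, 151] -20 [83, 119, 150] -14 [87, 123, 153] -8 [83, 118, 146] -2 [84, 109, 130] 4 [71, 90, 102] 10 [94, 118, 136] 16 [58, 82, 104] 22 [84, 119, 148] 28 [86, 122, 151] 34 [84, 119, 148] 40 [83, 118, 147] 46 [81, 116, 146] 52 [83, 117, 146] 58 [79, 112, 141] 64 [47, 77, 119] 70 [48, 79, 123] 76 [49, 79, 122] 82 [46, 73, 113] 88 [43, 55, 65] locked [308.07336101 199.8542688 ]
dead [307.76309057 200.12646974]
```

```bash
python3 -c "
from bench import *
print(hand_in())"
```

```text
the job is handed in; nothing more can be done
None
```

The block sits flat against the fence with its end at the stop. The clamp lever is down hard against its stop, so I take it as locked, with the foot pressing on the block. The arm ended clear of everything, and the job was handed in at about 27 s.

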